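# Interleave and stack clay tiles in a corner jig

## Task

One clay tile already lies in the stacking jig, against its adjustable end stop. Slide the plywood separator from the low ledge onto that tile and push it fully home until it bears on the end stop; then slide the other tile from the high ledge on top of it, snug against the long fence, and push it fully home against the end stop too, so that the separator and the tile lie square above one another. Feel for the end stop, push firmly but gently, and leave everything else alone.

Things in the scene. Friction and masses are not known exactly. Their poses are not given: they have to be found in the camera images.
- jig: grey stepped stacking jig, fixed; place and yaw vary; x points away from the robot, y left. Origin at table height; a 120 mm tile against the fence is centred at jig x = 0. In its frame the bed (top 20 mm over the table) spans x -60..66, y -108..66 mm; on it lies a 120 x 120 x 12 mm clay tile, against the end stop. A sheet there has 6 mm play in x between fence and high ledge's riser
- low_ledge (a point): centre of the top of the low ledge left of the bed, 33.5 mm over the table (1.5 mm above the lower tile's top); the ledge spans jig x -60..125, y 66..270 mm, but the high ledge covers its corner at x over 66, y under 95 mm
- high_ledge (a point): centre of the top of the high ledge beyond the bed, 41.5 mm over the table (1.5 mm above the top of a separator lying on the lower tile); the ledge spans jig x 66..245, y -108..95 mm
- fence: long aluminium fence, 55 mm high over the table and 12 mm thick, on the robot's side of the jig (jig x = -60 mm), running along the bed and the low ledge (jig y -120..270 mm); origin on its inner face, which looks along jig +x, at table height
- stop_rail: low dark steel rail, 14 x 110 x 36 mm, at the far right edge of the jig, fixed. On it slides the end stop: an aluminium wall along jig x (-60..257 mm), top 58 mm over the table. It was clamped by hand with its left face somewhere from jig y = -60 to -106 mm: its place is not measured, see or feel it. Origin: jig x = 245, y = -65 mm, at table height, axes as the jig's
- separator: plywood separator sheet, 120 x 120 x 8 mm, 0.05 to 0.11 kg, lying somewhat askew on the low ledge; origin at the centre of its underside, z up, x and y along its sides. Home: underside 32 mm above the table on the lower tile
- next_tile: unglazed grey-brown clay tile, 120 x 120 x 12 mm, 0.24 to 0.48 kg; origin at the centre of its underside, z up, x and y along its sides; lying somewhat askew on the high ledge. Home: underside 40 mm above the table on the separator
- mug_a: bystander: clay mug, 76 mm across, 75 mm high, standing on the table in the nook behind the low ledge; origin under its centre
- mug_b: bystander: clay mug, 80 mm across, 85 mm high; origin under its centre
- teapot: bystander: clay teapot, 150 mm across its foot, 101 mm high, spout towards its +y, handle to -y; origin under its centre
- bucket: bystander: white plastic bucket, 198 mm across, 140 mm high; origin under its centre
- roller: bystander: wooden rolling pin, 250 mm long along its x, 44 mm thick; origin under its middle
- batten: bystander: flat wooden batten, 200 x 32 x 10 mm, long along its x; origin under its centre
- flask: bystander: clear drinking bottle, 64 mm across, 170 mm high; origin under its centre

How it is judged (in metres and radians):
On the way, in this order (a step that is already met when the one before it is completed fails the run):
1. the separator lies on the lower tile in the bed and bears on the end stop (over 3.5 N), the next tile still on its ledge (y of separator in the frame of jig between -0.049 and 0.005 m and x of separator in the frame of jig between -0.0075 and 0.0075 m and z of separator in the frame of jig between 0.03 and 0.034 m and angle between the x axis of separator and the x axis of jig, either way round below 0.035 rad and contact force between separator and stop_rail above 3.5 N and x of next_tile in the frame of jig above 0.1 m), for 0.02 s.
2. the next tile lies on the separator, within 4 mm of the fence, and bears on the end stop (over 2 N) (x of next_tile in the frame of jig between -0.004 and 0.004 m and z of next_tile in the frame of jig between 0.038 and 0.042 m and angle between the x axis of next_tile and the x axis of jig, either way round below 0.035 rad and contact force between next_tile and stop_rail above 2 N), for 0.02 s.
At the end, for the whole second after the job is handed in: the separator lies on the lower tile in the bed (its centre between jig y = -49 and 5 mm) and the next tile on the separator, at rest, both within 3 mm of touching the fence, their centres within 3 mm of one another, square to the jig within 2 degrees and at their heights within 2 mm (x of separator in the frame of jig between -0.003 and 0.003 m and x of next_tile in the frame of jig between -0.003 and 0.003 m and z of separator in the frame of jig between 0.03 and 0.034 m and z of next_tile in the frame of jig between 0.038 and 0.042 m and y of separator in the frame of jig between -0.049 and 0.005 m and horizontal distance between separator and next_tile below 0.003 m and angle between the x axis of each of separator, next_tile and the x axis of jig, either way round below 0.035 rad and linear speed of each of next_tile, separator below 0.01 m/s).
It fails at once if a tile or the separator is rammed (over 30 N against the fence or the end stop) (contact force between any of separator, next_tile and fence above 30 N or contact force between any of separator, next_tile and stop_rail above 30 N).
It fails at once if the next tile or the separator tips over 20 degrees (angle between any of separator, next_tile's own z axis and vertical above 0.35 rad).
It fails at once if a bystander is moved by more than 25 mm (distance of any of mug_a, mug_b, teapot, bucket, roller, batten, flask from where it was at the start of the episode above 0.025 m).
It also fails if it takes over 72 s, if anything falls off the work surface, if the arm or the gripper's body presses on something with over 40 N, if the wrist force passes 120 N, or if a joint passes its speed limit or range.

## Robot

A 6-joint arm with a two-finger parallel gripper is mounted at the origin on the work surface. World frame = base frame: x ahead of the robot, y to its left, z up, the work surface at z = 0. Lengths are in mm, angles in rad, forces in N, time in s.
With the tool pointing down it reaches from about 300 to 775 mm from the base axis. Payload 14.6 kg.
Tool frame: the origin (TCP) lies where the fingers leave the gripper's body, on its centre line; the fingertips stand 73 mm ahead of it and the grasp point (between the pads) lies 54 mm ahead of it; z points along the fingers, y is the line along which they close (so a half turn about z gives the same grasp; the last joint's range is limited). The gripper opens to 85 mm and grips with 20 to 120 N. Pads are 22 mm wide; open, the fingers measure 114 mm over their backs; the gripper's body (76 mm by 85 mm) begins 54 mm behind the grasp point. The pads swing forward as they close: fully open they stand 13 mm farther back than shut.
Start: joints at [-1.376, 0.3, 1.521, -0, 1.321, -0.067], TCP at [142.344, -531.251, 303.881] pointing down, gripper open.
Joint ranges: [-3.03, 3.03], [-0.79, 2.21], [0.23, 2.52], [-1.04, 4.18], [0, 3.07], [-2.55, 2.55]. Speed limits (rad/s): [2.22, 2.22, 2.57, 3.14, 3.14, 3.14].

## Interface

Orientations are given as [roll, pitch, yaw] about the fixed x, y, z axes, in that order (R = Rz(yaw) Ry(pitch) Rx(roll)).
In Python, from plant import ctrl gives the robot as it stands.
- The arm moves only by the tool carry_out, never from a script. Its argument "deltas" is a list of rows, each a list of 5 numbers: the shift along the tool's x, y, z in m, then the turn about the tool's z in degrees, then the closure, from -1 (fully open) to 1 (shut). In form: [[x, y, z, roll, jaw], ...]. A call has 1 to 20 rows; each row is the pose to reach, as a shift and turn from the pose commanded when the call began, along the tool's axes at that moment; what a row does not reach only later rows make up. A row lasts 1/8 s, in which the tool goes at most 62.5 mm and 10.7 degrees, less where a joint would pass 70% of its speed; a pose out of reach is approached as far as the arm can. A call with a gripper value outside its range is refused whole. The fingers move at their own pace and stop on an object; "grip_force" is the grip in N (left out, the last holds). Time passes only in rows, so rows that repeat a pose let the fingers close. It gives the time, the measured TCP pose, the force, the opening and the grip force at its end, in the units of the state.
- ctrl.observe(): the state, without advancing time (a new reading comes with each control period).
- ctrl.get_image(name): name is "scene" or "top"; returns the picture (400x640x3 uint8, red, green, blue); there is no depth.
- ctrl.get_calibration(name): a dict with "fx", "fy", "cx", "cy" (pixels), "R" (3x3) and "t" (3): a world point X has camera coordinates R X + t. Camera axes: x right, y down, z forward; pixel columns grow to the right and rows downward; lengths in mm; the calibration is good to about 2 mm. A picture is of the moment at which its call begins. get_calibration takes no time and is no camera call.
- ctrl.finish_job(): hands the job in; it is judged then, once.
Trained networks look in the newest picture that a camera, given by its name, has taken for a name from the list of things; names that differ only in an ending like _2 or _b are one class to them, and where a whole thing is asked for, a point or a joint stands for the part that bears it (a point fixed in the world has none). Each returns a list of dicts, best first, with "conf" (0 to 1); they miss things now and then, are a little off and sometimes report something else, mostly with a low value. They report only what shows in the picture. A call takes as long as a camera call.
- ctrl.outline_of(camera, name): "pixels" (400x640 bool, what is visible of it) and "position" ([row, column] as shares, 0 to 1, of the picture: columns of its width, rows of its height, amid what is visible of it).
- ctrl.place_of(camera, name): "position" ([row, column] as shares, 0 to 1, of the picture: columns of its width, rows of its height: a listed point, or the origin of a listed thing).
The state is a dict: "time": time; "joints": joint angles; "dq": joint speeds; "effort": joint torques, N m; "eef_pos": TCP position; "eef_rot": TCP orientation; "force": force on the tool from outside, world axes, zero at the start; "ft_torque": the same for the moment, N m; "gripper_width": finger opening in mm; "gripper_force": force on a finger pad.
Only numpy, scipy, OpenCV 4.12 (cv2) and the standard library are available. Lean on these libraries where they do the work, as an engineer would, in place of code of your own. Each camera call takes 0.05 s, during which the arm holds its last target. There are 200 camera calls.

## Working session

There is one attempt and no reset: what is moved stays moved. The work goes in short steps, Python scripts to look and compute and a tool call to move; the robot and the scene stay as the last step left them, time stands still between calls to the robot, and variables do not carry over. Pictures are saved under pics/ and viewed, at most 10 in all, crops included, and the job is handed in when it is done.

Besides the shell and the picture viewer there is one more tool, called after "Request:" as name([rows], argument=value, ...), one row to a line, values as JSON. carry_out: Moves the arm, as the interface text tells. Its arguments: {"type":"object","properties":{"deltas":{"type":"array","items":{"type":"array","items":{"type":"number"}}},"grip_force":{"type":"number"}},"required":["deltas"]}

```bash
mkdir -p pics; ls
cat > h.py <<'E'
import numpy as np, cv2
from plant import ctrl
def ray(cam,px,z):
    c=ctrl.get_calibration(cam);R=np.array(c["R"]);t=np.array(c["t"])
    d=R.T@np.array([(px[0]-c["cx"])/c["fx"],(px[1]-c["cy"])/c["fy"],1]);o=-R.T@t
    return o+d*(z-o[2])/d[2]
def proj(cam,X):
    c=ctrl.get_calibration(cam);p=np.array(c["R"])@np.array(X)+np.array(c["t"])
    return np.array([p[0]/p[2]*c["fx"]+c["cx"],p[1]/p[2]*c["fy"]+c["cy"]])
E
python3 - <<'E'
from h import *
for c in ["scene","top"]:
    cv2.imwrite(f"pics/{c}0.png",cv2.cvtColor(ctrl.get_image(c),cv2.COLOR_RGB2BGR))
Z=dict(jig=0,low_ledge=33.5,high_ledge=41.5,fence=0,stop_rail=0,separator=33.5,next_tile=41.5,mug_a=0,mug_b=0,teapot=0,bucket=0,roller=0,batten=0,flask=0)
for n,z in Z.items():
    for c in ["top","scene"]:
        r=[(round(d["conf"],2),ray(c,(d["position"][1]*640,d["position"][0]*400),z)[:2].round(1).tolist()) for d in ctrl.place_of(c,n)[:2]]
        print(n,c,r)
s=ctrl.observe();print(s["time"],s["eef_pos"],s["eef_rot"],s["force"])
c=ctrl.get_calibration("top");print(c)
E
```

```text
pics
jig top [(0.76, [443.5, 34.5]), (0.48, [667.0, 486.1])]
jig scene [(0.62, [437.5, 46.2])]
low_ledge top [(0.76, [478.5, 206.4]), (0.5, [385.4, 41.5])]
low_ledge scene []
high_ledge top []
high_ledge scene []
fence top [(0.85, [388.5, 37.8])]
fence scene [(0.91, [369.6, 42.7]), (0.37, [440.5, 485.7])]
stop_rail top [(0.8, [684.9, -38.7])]
stop_rail scene [(0.63, [685.0, -30.3])]
separator top [(0.85, [474.4, 220.9])]
separator scene [(0.8, [463.5, 229.7])]
next_tile top [(0.7, [606.8, 73.2])]
next_tile scene [(0.6, [608.2, 76.2])]
mug_a top [(0.77, [664.8, -354.5]), (0.67, [647.1, 239.4])]
mug_a scene [(0.92, [661.2, -357.3]), (0.56, [649.6, 245.1])]
mug_b top [(0.77, [664.8, -354.5]), (0.67, [647.1, 239.4])]
mug_b scene [(0.92, [661.2, -357.3]), (0.56, [649.6, 245.1])]
teapot top [(0.82, [361.6, -380.7])]
teapot scene [(0.75, [359.4, -370.1])]
bucket top [(0.59, [665.4, 471.9])]
bucket scene [(0.86, [663.4, 474.3])]
roller top [(0.82, [783.8, -153.6])]
roller scene [(0.7, [783.2, -156.6])]
batten top [(0.63, [326.4, 372.8]), (0.21, [474.8, 196.7])]
batten scene [(0.67, [328.7, 380.6])]
flask top [(0.74, [435.8, 486.8]), (0.22, [385.7, 24.5])]
flask scene [(0.83, [439.7, 480.5])]
1.5 [ 142.37221937 -531.24669199  303.88926805] [ 3.14154686e+00 -6.90928855e-06  2.61863961e-01] [ 1.07387425 -0.03526296 -0.61531972]
{'fx': 411.9411224282892, 'fy': 411.9411224282892, 'cx': 321.7683468717978, 'cy': 190.13826867510664, 'R': array([[ 0.02233976, -0.9997366 ,  0.00526013],
       [-0.98726205, -0.02288942, -0.15744751],
       [ 0.15752644, -0.00167578, -0.98751335]]), 't': array([  28.55486596,  557.74212177, 1408.65606683])}
```

View pics/top0.png

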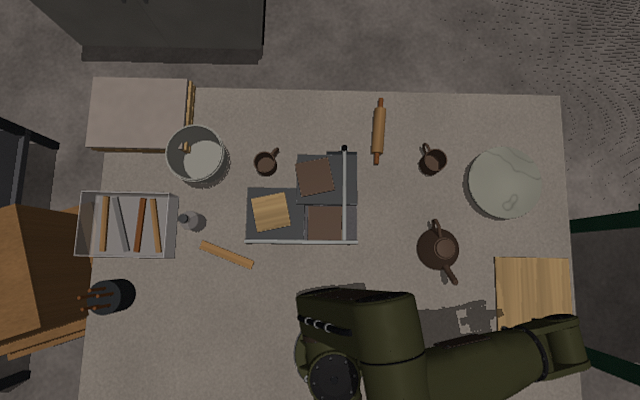

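View pics/scene0.png

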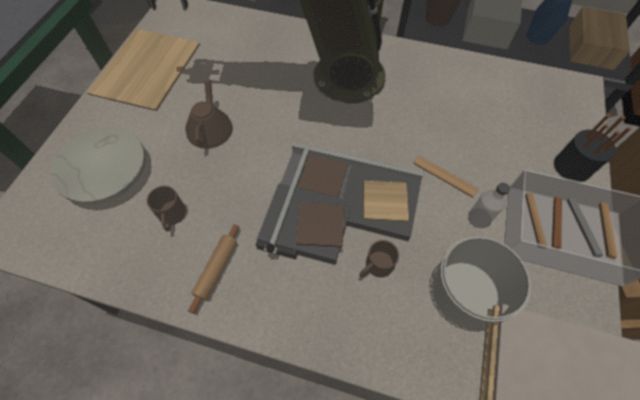

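The top view shows the jig at cols 245-357, rows 150-243: separator near (270,212), next tile (314,176), lower tile (323,222), and end stop at col ~348. I'll zoom in.

Run:
```python
from h import *
im=cv2.imread("pics/top0.png")[138:253,238:366]
im=cv2.convertScaleAbs(cv2.resize(im,None,fx=5,fy=5,interpolation=cv2.INTER_CUBIC),alpha=1.6)
cv2.imwrite("pics/crop.png",im)
im=cv2.imread("pics/scene0.png")[140:265,250:430]
im=cv2.convertScaleAbs(cv2.resize(im,None,fx=4.4,fy=4.4,interpolation=cv2.INTER_CUBIC),alpha=1.6)
cv2.imwrite("pics/crops.png",im)
for cam in ["top","scene"]:
  for n,z in [("separator",41.5),("next_tile",53.5),("stop_rail",58),("fence",55)]:
    for o in ctrl.outline_of(cam,n)[:2]:
        m=o["pixels"].astype(np.uint8); ys,xs=np.nonzero(m)
        P=np.array([ray(cam,(x+.0,y+.0),z)[:2] for x,y in zip(xs,ys)],np.float32)
        r=cv2.minAreaRect(P); print(cam,n,round(o["conf"],2),len(xs),np.round(r[0],1),np.round(r[1],1),round(r[2],1), P.mean(0).round(1))
```

```text
top separator 0.58 1120 [475.3 219.4] [119.6 118.7] 13.8 [475.9 219.8]
top next_tile 0.77 1186 [601.8  68.8] [123.1 125.9] 12.9 [602.8  68.5]
top stop_rail 0.63 1717 [549.7   9.8] [140.9 348.5] 83.4 [485.7   8.4]
top fence 0.66 483 [371.8 108.3] [ 17.  384.2] 1.3 [373.6 105.3]
top fence 0.49 1181 [475.8 217.5] [123.7 120. ] 14.0 [474.7 217.3]
scene separator 0.59 1933 [ 339.  -393.4] [285.7 142.9] 42.9 [ 366.1 -362.5]
scene next_tile 0.67 1922 [605.1  71.2] [126.2 121.3] 12.8 [607.   72.1]
scene stop_rail 0.69 2379 [561.6  17. ] [145.9 332.3] 84.2 [519.1  12.6]
scene fence 0.72 982 [388.3 111.7] [ 38.9 387.5] 0.7 [384.2 112.4]
```

View pics/crop.png

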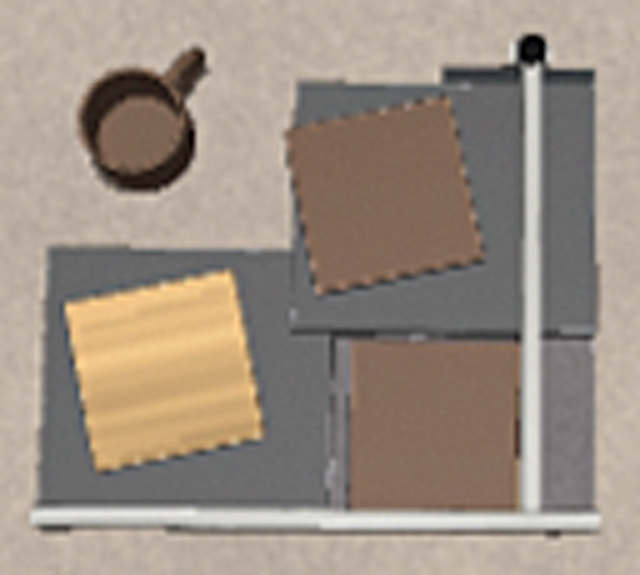

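View pics/crops.png

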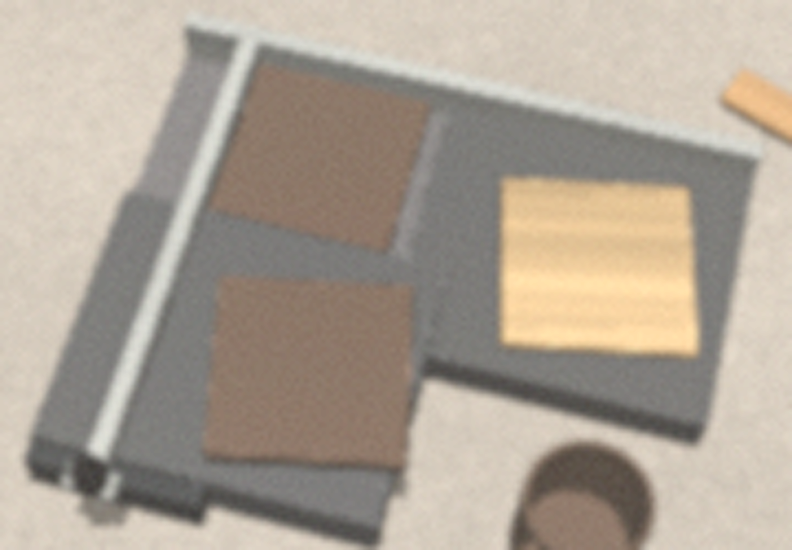

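Run:
```python
from h import *
from scipy.optimize import least_squares
T=[((33,508),(-60,270,55)),((600,515),(-60,-120,55)),((297,80),(245,95,41.5)),((292,330),(66,95,41.5)),((597,333),(66,-108,41.5)),((48,247),(125,270,33.5))]
S=[((380,542),(245,95,41.5)),((697,438),(125,270,33.5)),((425,358),(125,95,33.5)),((760,150),(-60,270,55))]
def t(p):return np.array(p)/5+[238,138]-.4
def s(p):return np.array(p)/4.4+[250,140]-.4
obs=[("top",t(p),q) for p,q in T]+[("scene",s(p),q) for p,q in S]
def W(a,q):
    c,n=np.cos(a[2]),np.sin(a[2]);return np.array([a[0]+c*q[0]-n*q[1],a[1]+n*q[0]+c*q[1],q[2]])
for sel in ["top","scene",""]:
    O=[o for o in obs if sel in o[0]]
    f=lambda a:np.concatenate([ray(c,p,q[2])[:2]-W(a,q)[:2] for c,p,q in O])
    r=least_squares(f,[443,35,0],x_scale=[1,1,.01],loss="soft_l1",f_scale=2.); print(sel,r.x.round(4)); print(f(r.x).reshape(-1,2).round(1).tolist())
a=r.x;c,n=np.cos(a[2]),np.sin(a[2])
def J(X):d=np.array(X[:2])-a[:2];return np.array([c*d[0]+n*d[1],-n*d[0]+c*d[1]]).round(1)
print("stop left", [J(ray("top",t(p),58)) for p in [(523,80),(523,330),(522,505)]])
print("stop left scene", [J(ray("scene",s(p),58)) for p in [(257,45),(105,450)]])
print("tile LR",[J(ray("top",t(p),32)) for p in [(350,340),(348,508),(519,340),(519,508)]])
print("sep top",[J(ray("top",t(p),41.5)) for p in [(66,303),(232,270),(263,437),(98,470)]],[J(ray("scene",s(p),41.5)) for p in [(502,178),(690,186),(697,353),(501,345)]])
print("tile top",[J(ray("top",t(p),53.5)) for p in [(287,130),(450,97),(484,262),(318,293)]],[J(ray("scene",s(p),53.5)) for p in [(219,278),(412,288),(403,465),(204,457)]])
```

```text
top [4.424289e+02 3.437900e+01 1.250000e-02]
[[-0.5, -0.1], [-1.3, 0.7], [1.6, 0.5], [0.1, 0.5], [0.4, -10.9], [-0.3, 0.5]]
scene [4.484427e+02 3.668130e+01 3.050000e-02]
[[2.9, 1.5], [7.5, -5.2], [-2.9, -0.1], [-7.7, 0.8]]
 [4.431175e+02 3.502950e+01 1.380000e-02]
[[-0.8, -0.6], [-2.2, 0.1], [1.0, -0.5], [-0.4, -0.3], [-0.4, -11.7], [-0.6, -0.3], [6.6, 7.2], [8.3, -1.6], [0.8, 3.6], [-6.8, 1.3]]
stop left [array([243.5, -66.6]), array([ 65. , -66.7]), array([-55.9, -66.1])]
stop left scene [array([-56.4, -62.3]), array([246.8, -65.2])]
tile LR [array([60. , 54.2]), array([-58. ,  53.9]), array([ 61.1, -65.3]), array([-57. , -65.4])]
sep top [array([ 83.3, 254.1]), array([107.8, 137.9]), array([ -9.7, 113.6]), array([-33.7, 227.7])] [array([ -9.6, 116.1]), array([-36.7, 234. ]), array([ 81.2, 258. ]), array([108.5, 141.7])]
tile top [array([206.6, 100.2]), array([231.7, -15. ]), array([113.3, -39.6]), array([90.3, 76.4])] [array([117. , -35.8]), array([91.3, 80.6]), array([206.7, 103.8]), array([233.5,  -9.2])]
```

Top-camera fit: jig at (442.5, 34.5), yaw 0.0128 rad, end stop face at jig y of about -66. The separator is at jig (37,183) and the next tile at (160,30), both turned about +12°. I'll move above the separator's far edge with the fingers half open.

Request:
carry_out([
  [0.603,-0.622,0.05,14.3,-0.2],
  [0.603,-0.622,0.05,14.3,-0.2],
  [0.603,-0.622,0.05,14.3,-0.2],
  [0.603,-0.622,0.05,14.3,-0.2],
  [0.603,-0.622,0.05,14.3,-0.2],
  [0.603,-0.622,0.05,14.3,-0.2],
  [0.603,-0.622,0.05,14.3,-0.2],
  [0.603,-0.622,0.05,14.3,-0.2],
  [0.603,-0.622,0.05,14.3,-0.2],
  [0.603,-0.622,0.05,14.3,-0.2],
  [0.603,-0.622,0.05,14.3,-0.2],
  [0.603,-0.622,0.05,14.3,-0.2],
  [0.603,-0.622,0.05,14.3,-0.2],
  [0.603,-0.622,0.05,14.3,-0.2],
  [0.603,-0.622,0.05,14.3,-0.2],
  [0.603,-0.622,0.124,14.3,-0.2],
  [0.603,-0.622,0.124,14.3,-0.2],
  [0.603,-0.622,0.124,14.3,-0.2],
])

```text
time: 4.15
eef_pos: [564.0, 225.2, 180.7]
eef_rot: [3.142, 0.0, 0.012]
force: [-0.1, 0.3, 0.8]
gripper_width: 51.4
gripper_force: 0.0
```

Request:
carry_out([
  [0,0,0.05,0,-0.2],
  [0,0,0.066,0,-0.2],
  [0,0,0.068,0,-0.2],
  [0,0,0.068,0,-0.2],
  [0,0,0.07,0,-0.2],
  [0,0,0.07,0,-0.2],
])

```text
time: 4.9
eef_pos: [564.0, 225.7, 110.5]
eef_rot: [-3.141, -0.001, 0.012]
force: [0.2, 0.3, -0.6]
gripper_width: 51.5
gripper_force: 0.0
```

Run:
```python
from h import *
im=ctrl.get_image("scene")[130:260,290:460]
im=cv2.resize(cv2.cvtColor(im,cv2.COLOR_RGB2BGR),None,fx=4.5,fy=4.5,interpolation=cv2.INTER_CUBIC)
cv2.imwrite("pics/s1.png",cv2.convertScaleAbs(im,alpha=1.6))
```

```text
(no output)
```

View pics/s1.png

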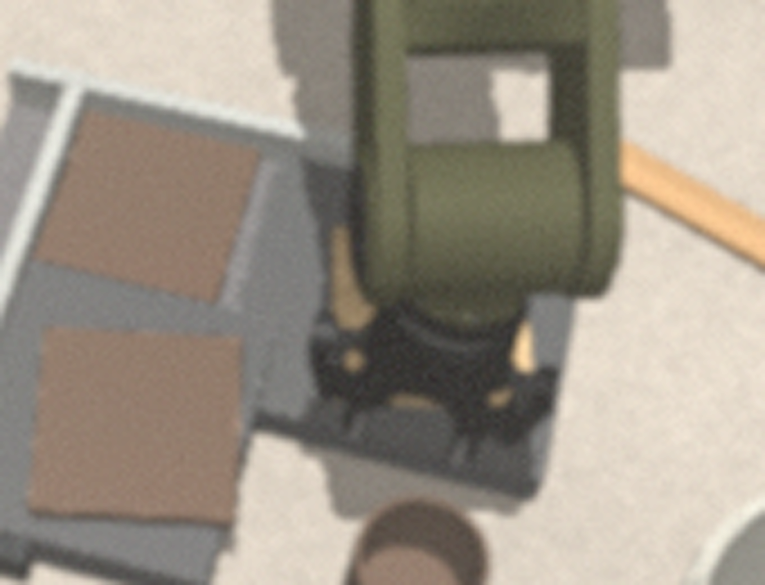

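The gripper hovers behind the separator's far edge, with fingertips near (350,425) and (465,455) over the ledge and clear of the mug at (420,550). Next I feel downward for the ledge.

Request:
carry_out([
  [0,0,0.004,0,-0.2],
  [0,0,0.005,0,-0.2],
  [0,0,0.006,0,-0.2],
  [0,0,0.006,0,-0.2],
])

```text
time: 5.45
eef_pos: [563.8, 225.6, 103.8]
eef_rot: [3.142, 0.0, 0.012]
force: [-0.4, 0.6, -1.4]
gripper_width: 51.3
gripper_force: 0.0
```

Request:
carry_out([
  [0,0,0.001,0,-0.2],
  [0,0,0.002,0,-0.2],
  [0,0,0.002,0,-0.2],
])

```text
time: 5.82
eef_pos: [563.9, 225.7, 102.8]
eef_rot: [-3.142, -0.0, 0.012]
force: [-5.6, -2.0, 10.5]
gripper_width: 51.4
gripper_force: 5.4
```

Request:
carry_out([
  [0,0,0.001,0,-0.2],
  [0,0,0.002,0,-0.2],
  [0,0,0.002,0,-0.2],
])

```text
time: 6.2
eef_pos: [564.0, 225.7, 102.7]
eef_rot: [-3.141, -0.001, 0.012]
force: [-15.4, -5.6, 31.0]
gripper_width: 51.5
gripper_force: 15.6
```

Request:
carry_out([
  [0,0,-0.0056,0,-0.2],
  [0,0,-0.0056,0,-0.2],
  [-0.005,0,-0.0056,0,-0.2],
  [-0.01,0,-0.0056,0,-0.2],
  [-0.015,0,-0.0056,0,-0.2],
  [-0.02,0,-0.0056,0,-0.2],
  [-0.025,0,-0.0056,0,-0.2],
  [-0.03,0,-0.0056,0,-0.2],
  [-0.034,0,-0.0056,0,-0.2],
  [-0.038,0,-0.0056,0,-0.2],
  [-0.041,0,-0.0056,0,-0.2],
  [-0.044,0,-0.0056,0,-0.2],
  [-0.044,0,-0.0056,0,-0.2],
])

```text
time: 7.82
eef_pos: [519.7, 225.1, 105.5]
eef_rot: [-3.142, 0.0, 0.012]
force: [-0.4, 0.0, -0.4]
gripper_width: 51.4
gripper_force: 0.0
```

Request:
carry_out([
  [-0.002,0,0,0,-0.2],
  [-0.004,0,0,0,-0.2],
  [-0.005,0,0,0,-0.2],
  [-0.006,0,0,0,-0.2],
  [-0.006,0,0,0,-0.2],
])

```text
time: 8.45
eef_pos: [513.8, 225.0, 105.5]
eef_rot: [-3.142, -0.0, 0.012]
force: [0.3, -0.7, -0.1]
gripper_width: 51.2
gripper_force: 0.0
```

Request:
carry_out([
  [-0.001,0,0,0,-0.2],
  [-0.002,0,0,0,-0.2],
  [-0.002,0,0,0,-0.2],
])

```text
time: 8.82
eef_pos: [511.8, 225.0, 105.5]
eef_rot: [-3.142, 0.0, 0.012]
force: [0.5, 0.9, -0.3]
gripper_width: 51.0
gripper_force: 0.2
```

Request:
carry_out([
  [-0.001,0,0,0,-0.2],
  [-0.002,0,0,0,-0.2],
  [-0.002,0,0,0,-0.2],
])

```text
time: 9.2
eef_pos: [510.6, 224.9, 106.0]
eef_rot: [-3.141, -0.003, 0.012]
force: [7.1, -1.2, -0.4]
gripper_width: 51.5
gripper_force: 3.4
```

Request:
carry_out([
  [-0.001,0,0,0,-0.2],
  [-0.0015,0,0,0,-0.2],
  [-0.0015,0,0,0,-0.2],
])

```text
time: 9.57
eef_pos: [510.2, 224.9, 106.6]
eef_rot: [-3.14, -0.006, 0.012]
force: [14.4, -2.4, -0.6]
gripper_width: 51.1
gripper_force: 7.1
```

Request:
carry_out([
  [0.01,0,0,0,-0.2],
  [0.01,0,-0.03,0,-0.2],
  [0.01,0,-0.06,0,-0.2],
  [-0.02,-0.04,-0.06,-10,-0.2],
  [-0.06,-0.082,-0.06,-20,-0.2],
  [-0.0686,-0.0824,-0.06,-30,-0.2],
  [-0.0686,-0.0824,-0.06,-40,-0.2],
  [-0.0686,-0.0824,-0.06,-50,-0.2],
  [-0.0686,-0.0824,-0.06,-60,-0.2],
  [-0.0686,-0.0824,-0.06,-70,-0.2],
  [-0.0686,-0.0824,-0.06,-80,-0.2],
  [-0.0686,-0.0824,-0.06,-90,-0.2],
  [-0.0686,-0.0824,-0.06,-90,-0.2],
  [-0.0686,-0.0824,-0.06,-90,-0.2],
])

```text
time: 11.32
eef_pos: [438.7, 306.5, 165.4]
eef_rot: [-3.141, 0.0, 1.579]
force: [0.1, 0.4, -0.1]
gripper_width: 50.9
gripper_force: 0.0
```

Run:
```python
from h import *
a=[442.5,34.5,.0128];c,n=np.cos(a[2]),np.sin(a[2])
def J(X):d=np.array(X[:2])-a[:2];return np.array([c*d[0]+n*d[1],-n*d[0]+c*d[1]]).round(1)
im=cv2.cvtColor(ctrl.get_image("scene"),cv2.COLOR_RGB2BGR)
for o in ctrl.outline_of("scene","separator")[:2]:
    ys,xs=np.nonzero(o["pixels"]);P=np.array([J(ray("scene",(x,y),41.5)) for x,y in zip(xs,ys)]);print(o["conf"],len(xs),P.min(0),P.max(0))
im=cv2.resize(im[130:260,290:460],None,fx=4.5,fy=4.5,interpolation=cv2.INTER_CUBIC)
cv2.imwrite("pics/s2.png",cv2.convertScaleAbs(im,alpha=1.6))
```

```text
(no output)
```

View pics/s2.png

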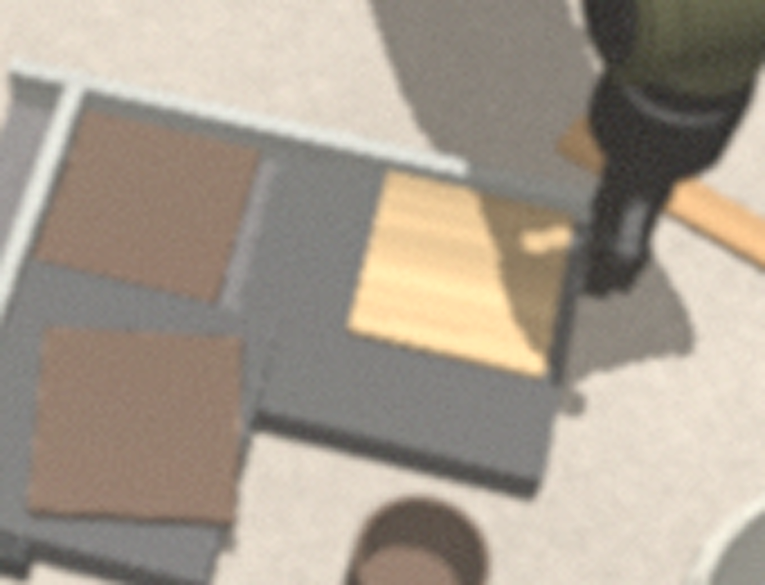

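Request:
carry_out([
  [0.01,0,0,0,-0.2],
  [0.01,0,0.03,0,-0.2],
  [0.01,0,0.058,0,-0.2],
  [0.01,0,0.06,0,-0.2],
  [0.004,0,0.06,0,-0.2],
  [-0.003,0,0.06,0,-0.2],
  [-0.01,0,0.06,0,-0.2],
  [-0.017,0,0.06,0,-0.2],
  [-0.025,0,0.06,0,-0.2],
  [-0.033,0,0.06,0,-0.2],
  [-0.041,0,0.06,0,-0.2],
  [-0.049,0,0.06,0,-0.2],
  [-0.057,0,0.06,0,-0.2],
  [-0.065,0,0.06,0,-0.2],
  [-0.073,0,0.06,0,-0.2],
  [-0.081,0,0.06,0,-0.2],
  [-0.089,0,0.06,0,-0.2],
  [-0.097,0,0.06,0,-0.2],
  [-0.105,0,0.06,0,-0.2],
])

```text
time: 13.8
eef_pos: [440.0, 201.0, 105.5]
eef_rot: [-3.142, 0.0, 1.583]
force: [1.1, 1.3, 0.4]
gripper_width: 50.7
gripper_force: 0.6
```

Request:
carry_out([
  [-0.007,0,0,0,-0.2],
  [-0.014,0,0,0,-0.2],
  [-0.021,0,0,0,-0.2],
  [-0.028,0,0,0,-0.2],
  [-0.035,0,0,0,-0.2],
  [-0.042,0,0,0,-0.2],
  [-0.049,0,0,0,-0.2],
  [-0.056,0,0,0,-0.2],
  [-0.063,0,0,0,-0.2],
  [-0.069,0,0,0,-0.2],
  [-0.074,0,0,0,-0.2],
  [-0.079,0,0,0,-0.2],
  [-0.083,0,0,0,-0.2],
  [-0.087,0,0,0,-0.2],
  [-0.087,0,0,0,-0.2],
])

```text
time: 15.68
eef_pos: [441.1, 114.3, 105.5]
eef_rot: [3.142, 0.0, 1.583]
force: [0.7, 0.1, -0.6]
gripper_width: 51.1
gripper_force: 0.0
```

Request:
carry_out([
  [-0.003,0,0,0,-0.2],
  [-0.006,0,0,0,-0.2],
  [-0.008,0,0,0,-0.2],
  [-0.01,0,0,0,-0.2],
  [-0.011,0,0,0,-0.2],
  [-0.011,0,0,0,-0.2],
])

```text
time: 16.42
eef_pos: [441.2, 103.4, 105.5]
eef_rot: [-3.142, 0.0, 1.583]
force: [-0.2, 0.3, -0.2]
gripper_width: 51.3
gripper_force: 0.0
```

Request:
carry_out([
  [-0.001,0,0,0,-0.2],
  [-0.002,0,0,0,-0.2],
  [-0.002,0,0,0,-0.2],
])

```text
time: 16.8
eef_pos: [441.2, 101.7, 105.5]
eef_rot: [-3.142, -0.001, 1.583]
force: [0.2, 4.0, -0.0]
gripper_width: 51.3
gripper_force: 2.3
```

Request:
carry_out([
  [-0.001,0,0,0,-0.2],
  [-0.0015,0,0,0,-0.2],
  [-0.0015,0,0,0,-0.2],
])

```text
time: 17.18
eef_pos: [441.2, 101.2, 105.6]
eef_rot: [3.141, -0.002, 1.583]
force: [-1.3, 18.0, -0.9]
gripper_width: 51.4
gripper_force: 8.6
```

The separator bears on the end stop at 18 N. Next I back off, lift and go over to the tile's left edge.

Request:
carry_out([
  [0.004,0,0,0,-0.2],
  [0.01,0,-0.005,0,-0.2],
  [0.01,0,-0.06,0,-0.2],
  [0.03,0.05,-0.06,0,-0.2],
  [0.06,0.1,-0.06,0,-0.2],
  [0.06,0.16,-0.06,0,-0.2],
  [0.06,0.1605,-0.06,0,-0.2],
  [0.06,0.1605,-0.06,0,-0.2],
  [0.06,0.1605,-0.06,0,-0.2],
])

```text
time: 18.3
eef_pos: [600.3, 162.0, 165.9]
eef_rot: [3.142, 0.0, 1.583]
force: [-0.1, -0.4, 0.4]
gripper_width: 51.2
gripper_force: 0.0
```

Run:
```python
from h import *
im=cv2.cvtColor(ctrl.get_image("top"),cv2.COLOR_RGB2BGR)[138:253,238:366]
cv2.imwrite("pics/t3.png",cv2.convertScaleAbs(cv2.resize(im,None,fx=5,fy=5,interpolation=cv2.INTER_CUBIC),alpha=1.6))
```

```text
(no output)
```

View pics/t3.png

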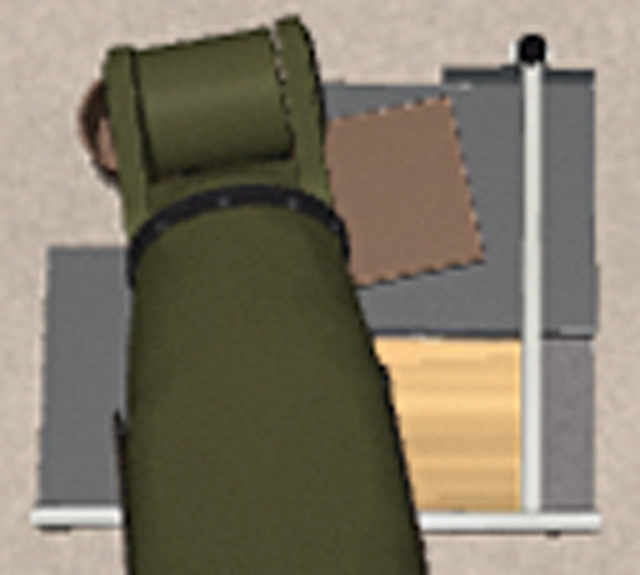

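Request:
carry_out([
  [0,0,0.03,0,-0.2],
  [0,0,0.05,0,-0.2],
  [0,0,0.051,0,-0.2],
  [0,0,0.051,0,-0.2],
  [-0.006,0,0.051,0,-0.2],
  [-0.012,0,0.051,0,-0.2],
  [-0.018,0,0.051,0,-0.2],
  [-0.024,0,0.051,0,-0.2],
  [-0.03,0,0.051,0,-0.2],
  [-0.036,0,0.051,0,-0.2],
  [-0.041,0,0.051,0,-0.2],
  [-0.046,0,0.051,0,-0.2],
  [-0.05,0,0.051,0,-0.2],
  [-0.053,0,0.051,0,-0.2],
  [-0.0555,0,0.051,0,-0.2],
  [-0.0555,0,0.051,0,-0.2],
])

```text
time: 20.35
eef_pos: [601.5, 106.2, 114.3]
eef_rot: [-3.141, 0.0, 1.583]
force: [0.2, -0.1, 0.1]
gripper_width: 51.4
gripper_force: 0.0
```

Request:
carry_out([
  [0.012,0,0,0,-0.2],
  [0.012,0,-0.03,0,-0.2],
  [0.012,0,-0.06,0,-0.2],
  [-0.02,0.04,-0.06,10,-0.2],
  [-0.06,0.08,-0.06,20,-0.2],
  [-0.067,0.085,-0.06,30,-0.2],
  [-0.067,0.085,-0.06,40,-0.2],
  [-0.067,0.085,-0.06,50,-0.2],
  [-0.067,0.085,-0.06,60,-0.2],
  [-0.067,0.085,-0.06,70,-0.2],
  [-0.067,0.085,-0.06,80,-0.2],
  [-0.067,0.085,-0.06,90,-0.2],
  [-0.067,0.085,-0.06,90,-0.2],
  [-0.067,0.085,-0.06,90,-0.2],
])

```text
time: 22.1
eef_pos: [687.4, 40.9, 174.3]
eef_rot: [3.142, 0.0, 0.016]
force: [-0.6, 0.1, -0.6]
gripper_width: 51.2
gripper_force: 0.0
```

Run:
```python
from h import *
im=cv2.cvtColor(ctrl.get_image("scene"),cv2.COLOR_RGB2BGR)[140:265,250:420]
cv2.imwrite("pics/s4.png",cv2.convertScaleAbs(cv2.resize(im,None,fx=4.4,fy=4.4,interpolation=cv2.INTER_CUBIC),alpha=1.6))
```

```text
(no output)
```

View pics/s4.png

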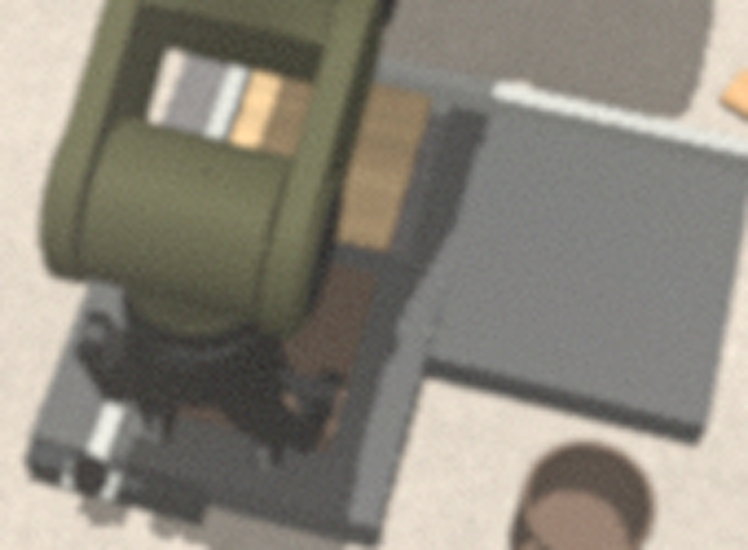

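Request:
carry_out([
  [0,0,0.03,0,-0.2],
  [0,0,0.055,0,-0.2],
  [0,0,0.06,0,-0.2],
  [0,0,0.06,0,-0.2],
  [-0.006,0,0.06,0,-0.2],
  [-0.012,0,0.06,0,-0.2],
  [-0.018,0,0.06,0,-0.2],
  [-0.025,0,0.06,0,-0.2],
  [-0.032,0,0.06,0,-0.2],
  [-0.039,0,0.06,0,-0.2],
  [-0.046,0,0.06,0,-0.2],
  [-0.053,0,0.06,0,-0.2],
  [-0.06,0,0.06,0,-0.2],
  [-0.067,0,0.06,0,-0.2],
  [-0.074,0,0.06,0,-0.2],
  [-0.081,0,0.06,0,-0.2],
  [-0.088,0,0.06,0,-0.2],
])

```text
time: 24.28
eef_pos: [599.1, 39.4, 114.5]
eef_rot: [3.142, -0.0, 0.012]
force: [4.3, 0.2, 2.6]
gripper_width: 51.2
gripper_force: 1.9
```

Request:
carry_out([
  [-0.006,0,0,0,-0.2],
  [-0.012,0,0,0,-0.2],
  [-0.018,0,0,0,-0.2],
  [-0.025,0,0,0,-0.2],
  [-0.032,0,0,0,-0.2],
  [-0.039,0,0,0,-0.2],
  [-0.046,0,0,0,-0.2],
  [-0.053,0,0,0,-0.2],
  [-0.06,0,0,0,-0.2],
  [-0.066,0,0,0,-0.2],
  [-0.071,0,0,0,-0.2],
  [-0.075,0,0,0,-0.2],
  [-0.078,0,0,0,-0.2],
  [-0.078,0,0,0,-0.2],
])

```text
time: 26.02
eef_pos: [521.3, 38.5, 114.5]
eef_rot: [-3.142, 0.0, 0.012]
force: [1.2, -0.1, -0.9]
gripper_width: 51.4
gripper_force: 0.0
```

Request:
carry_out([
  [-0.002,0,0,0,-0.2],
  [-0.004,0,0,0,-0.2],
  [-0.006,0,0,0,-0.2],
  [-0.007,0,0,0,-0.2],
  [-0.007,0,0,0,-0.2],
])

```text
time: 26.65
eef_pos: [514.4, 38.4, 114.5]
eef_rot: [-3.142, 0.0, 0.012]
force: [1.5, -0.7, 1.2]
gripper_width: 50.9
gripper_force: 0.4
```

Request:
carry_out([
  [-0.001,0,0,0,-0.2],
  [-0.0015,0,0,0,-0.2],
  [-0.0015,0,0,0,-0.2],
])

```text
time: 27.02
eef_pos: [513.2, 38.4, 114.6]
eef_rot: [-3.142, -0.001, 0.012]
force: [5.0, 1.3, -2.6]
gripper_width: 51.0
gripper_force: 2.5
```

Request:
carry_out([
  [-0.001,0,0,0,-0.2],
  [-0.0015,0,0,0,-0.2],
  [-0.0015,0,0,0,-0.2],
])

```text
time: 27.4
eef_pos: [512.8, 38.4, 115.2]
eef_rot: [-3.142, -0.004, 0.012]
force: [12.1, 1.4, -1.6]
gripper_width: 51.1
gripper_force: 6.2
```

Request:
carry_out([
  [0.008,0,0,0,-0.2],
  [0.01,0,-0.03,0,-0.2],
  [0.01,0,-0.06,0,-0.2],
  [-0.02,-0.04,-0.06,-10,-0.2],
  [-0.06,-0.08,-0.06,-20,-0.2],
  [-0.069,-0.082,-0.06,-30,-0.2],
  [-0.069,-0.082,-0.06,-40,-0.2],
  [-0.069,-0.082,-0.06,-50,-0.2],
  [-0.069,-0.082,-0.06,-60,-0.2],
  [-0.069,-0.082,-0.06,-70,-0.2],
  [-0.069,-0.082,-0.06,-80,-0.2],
  [-0.069,-0.082,-0.06,-90,-0.2],
  [-0.069,-0.082,-0.03,-90,-0.2],
  [-0.069,-0.082,0.001,-90,-0.2],
  [-0.069,-0.082,0.001,-90,-0.2],
])

```text
time: 29.28
eef_pos: [440.5, 119.3, 111.9]
eef_rot: [-3.137, 0.001, 1.583]
force: [-0.4, -0.5, 0.3]
gripper_width: 51.4
gripper_force: 0.0
```

Request:
carry_out([
  [-0.003,0,0,0,-0.2],
  [-0.006,0,0,0,-0.2],
  [-0.009,0,0,0,-0.2],
  [-0.012,0,0,0,-0.2],
  [-0.014,0,0,0,-0.2],
  [-0.015,0,0,0,-0.2],
  [-0.015,0,0,0,-0.2],
])

```text
time: 30.15
eef_pos: [441.7, 104.5, 113.5]
eef_rot: [-3.142, -0.0, 1.583]
force: [-0.1, 0.5, 0.1]
gripper_width: 50.9
gripper_force: 0.0
```

Request:
carry_out([
  [-0.001,0,0,0,-0.2],
  [-0.002,0,0,0,-0.2],
  [-0.002,0,0,0,-0.2],
])

```text
time: 30.52
eef_pos: [441.7, 102.5, 113.5]
eef_rot: [-3.142, -0.0, 1.583]
force: [0.7, 1.7, -0.2]
gripper_width: 51.0
gripper_force: 0.7
```

Request:
carry_out([
  [-0.001,0,0,0,-0.2],
  [-0.0015,0,0,0,-0.2],
  [-0.0015,0,0,0,-0.2],
])

```text
time: 30.9
eef_pos: [441.7, 101.7, 113.5]
eef_rot: [3.142, -0.001, 1.583]
force: [-0.6, 12.0, -0.2]
gripper_width: 51.4
gripper_force: 5.8
```

Request:
carry_out([
  [-0.0005,0,0,0,-0.2],
  [-0.001,0,0,0,-0.2],
  [-0.001,0,0,0,-0.2],
])

```text
time: 31.28
eef_pos: [441.7, 101.5, 113.6]
eef_rot: [3.141, -0.003, 1.583]
force: [-0.4, 21.3, -1.5]
gripper_width: 51.1
gripper_force: 10.8
```

Request:
carry_out([
  [0.004,0,0,0,-0.2],
  [0.008,0,0,0,-0.2],
  [0.008,0,0.008,0,-0.2],
  [0.008,0,0.008,0,-0.2],
  [0.005,0,0.008,0,-0.2],
  [0.003,0,0.008,0,-0.2],
  [0.0015,0,0.008,0,-0.2],
  [0.0005,0,0.008,0,-0.2],
  [0.0005,0,0.008,0,-0.2],
])

```text
time: 32.4
eef_pos: [441.7, 101.7, 105.6]
eef_rot: [3.141, -0.002, 1.583]
force: [-0.3, 18.2, -1.6]
gripper_width: 51.5
gripper_force: 8.9
```

Request:
carry_out([
  [0.005,0,0,0,-0.2],
  [0.015,0,0,0,-0.2],
  [0.02,0,-0.04,0,-0.2],
  [0.02,0,-0.09,0,-0.2],
  [0.08,0,-0.12,0,-0.2],
  [0.14,0,-0.12,0,-0.2],
  [0.2,0,-0.12,0,-0.2],
  [0.2,0,-0.12,0,-0.2],
])

```text
time: 33.4
eef_pos: [438.4, 303.9, 225.2]
eef_rot: [-3.142, -0.0, 1.587]
force: [0.8, -0.3, -0.4]
gripper_width: 51.2
gripper_force: 0.0
```

Run:
```python
from h import *
im=cv2.cvtColor(ctrl.get_image("top"),cv2.COLOR_RGB2BGR)[138:253,238:366]
A=cv2.resize(im,None,fx=3.1,fy=3.1,interpolation=cv2.INTER_CUBIC)
im=cv2.cvtColor(ctrl.get_image("scene"),cv2.COLOR_RGB2BGR)[140:255,250:378]
B=cv2.resize(im,None,fx=3.1,fy=3.1,interpolation=cv2.INTER_CUBIC)
cv2.imwrite("pics/f5.png",cv2.convertScaleAbs(np.hstack([A,B]),alpha=1.6))
```

```text
(no output)
```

View pics/f5.png

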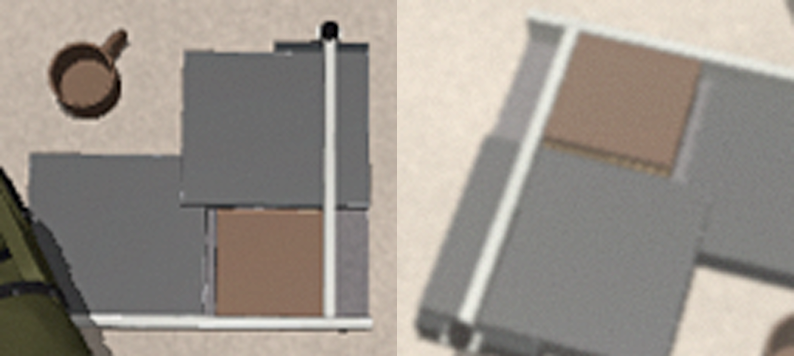

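The tile is home in both views. A thin wood-coloured strip shows along its far edge in the scene view, so I'll check whether the separator sticks out there.

Run:
```python
from h import *
a=[442.5,34.5,.0128];c,n=np.cos(a[2]),np.sin(a[2])
w=lambda x,y,z:[a[0]+c*x-n*y,a[1]+n*x+c*y,z]
im=cv2.cvtColor(ctrl.get_image("scene"),cv2.COLOR_RGB2BGR)
for l,q in dict(tile_top=(60,-4,52),tile_bot=(60,-4,40),sep_edge3=(63,-4,40),sep6=(66,-4,40),riser=(66,-4,41.5),nearend=(-60,-4,52)).items(): print(l,proj("scene",w(*q)).round(2))
p=proj("scene",w(60,-4,46)).round().astype(int)
for y in range(p[1]-6,p[1]+8): print(y,im[y,p[0]-8:p[0]+9:4,::-1].tolist())
B=cv2.convertScaleAbs(cv2.resize(im[145:205,285:355],None,fx=9,fy=9,interpolation=cv2.INTER_CUBIC),alpha=1.6)
cv2.imwrite("pics/z6.png",B)
```

```text
tile_top [316.2  188.24]
tile_bot [316.2  190.45]
sep_edge3 [315.91 191.34]
sep6 [315.62 192.22]
riser [315.61 191.95]
nearend [327.46 154.32]
183 [[95, 80, 71], [95, 81, 72], [95, 80, 70], [95, 81, 70], [93, 79, 69]]
184 [[96, 82, 71], [95, 81, 71], [95, 81, 71], [92, 76, 67], [94, 79, 70]]
185 [[89, 76, 66], [94, 79, 69], [95, 80, 71], [92, 77, 67], [95, 80, 69]]
186 [[78, 67, 59], [92, 78, 69], [93, 78, 67], [95, 80, 69], [96, 81, 71]]
187 [[71, 63, 55], [79, 66, 59], [89, 76, 66], [94, 80, 70], [94, 80, 70]]
188 [[77, 67, 56], [69, 60, 52], [76, 65, 57], [90, 77, 67], [92, 78, 68]]
189 [[84, 75, 63], [76, 67, 56], [69, 58, 51], [77, 66, 58], [88, 75, 66]]
190 [[79, 75, 70], [83, 75, 64], [77, 67, 56], [77, 68, 58], [78, 65, 57]]
191 [[79, 78, 76], [79, 74, 69], [82, 73, 63], [86, 76, 62], [77, 68, 59]]
192 [[81, 82, 80], [80, 78, 78], [80, 75, 69], [83, 75, 63], [87, 77, 63]]
193 [[83, 83, 82], [82, 83, 82], [80, 80, 79], [80, 75, 71], [85, 77, 66]]
194 [[84, 82, 82], [83, 82, 82], [82, 82, 80], [80, 78, 78], [77, 73, 68]]
195 [[81, 80, 79], [80, 80, 80], [82, 82, 80], [82, 82, 81], [79, 78, 78]]
196 [[83, 82, 81], [83, 83, 82], [83, 84, 81], [83, 84, 82], [82, 82, 82]]
```

View pics/z6.png

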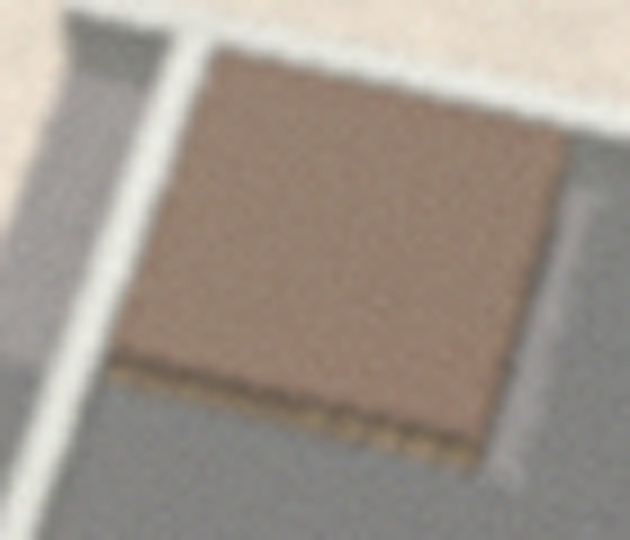

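The strip is 1.5-2 px high and uniformly shaded. That matches the separator's side face seen through the 6 mm gap with both sheets flush, since no bright top face shows. Handing in.

```bash
python3 -c "
from plant import ctrl
print(ctrl.finish_job())"
```

```text
the job is handed in; nothing more can be done
None
```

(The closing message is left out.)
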